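# Vent the dispensing jar and prime its pump

### The job

The pump on the blue two-necked jar cannot draw while the other neck is stoppered: rock the wooden stopper side to side, across its flat handle, while lifting gently until it comes free, without hauling the jar up out of its cradle. Stand the stopper upright on its foot near the middle of the square pewter tile, and only then press the pump head straight down to its stop and let it rise again. Leave the dish and the pestle where they are.

Things in the scene. Friction and masses are not known exactly. Their poses are not given: they have to be found in the camera images.
- jar (a joint): how far the cobalt-blue jar (oblong, 228 x 108 mm, two necks) has risen out of its wooden cradle, m: 0 standing in it, up to 0.030. The cradle (260 x 140 mm) is screwed to the counter and lets the jar only rise straight up; nothing but its 1.25 kg weight holds it down
- vent_mouth (a point): middle of the rim of the stoppered neck, 142 mm above the counter. Axes are the jar's: z up, x along the jar towards the pump (120 mm away), y across the jar. The rim is 78 mm across outside, bore 60 mm
- catches (a point): point midway between two hidden sprung beads, 13 mm below the rim in the neck's +y and -y walls (jar axes). They hold a ridge round the stopper. A side lets go (about 12 N) once it is raised about 7 mm, i.e. tilted 0.12 to 0.15 rad about the flange's other edge; it slips back if pressed down again. Both sides at once hold harder than the jar's weight: a straight pull lifts the jar
- stopper_handle (a point): centre of the flat handle of the loose wooden stopper (0.12 kg, 103 mm tall): 44 mm wide (own x), 16 mm thick (own y, within 0.1 rad of the jar's y), 65 mm tall. It stands on a round flange, 72 mm across, 8 mm thick, that rests on the rim. The point is 40.5 mm above the rim when seated and 70.5 mm above the flat foot (40 mm across) of the tapered plug, 30 mm deep in the neck
- pump (a joint): stroke of the pump head, m: 0 up, 0.025 pressed down to its stop; springs back by itself, 3 N at the top to 8 N at the stop
- pump_top (a point): middle of the flat top of the round brass pump head, 52 mm across and 14 mm thick, 202 mm above the counter when up; a short spout points away from the stopper; pressed from above
- tile_top (a point): middle of the upper face of the square pewter tile, 130 x 130 mm, 10 mm thick, fixed on the counter; its sides lie along its x and y axes
- dish_mid (a point): white porcelain dish, round, 124 mm across and 30 mm high, loose; the point is on its axis 15 mm above the counter
- pestle_mid (a point): wooden pestle standing upright, 145 mm tall, 52 mm across at its foot, loose; the point is on its axis 70 mm above the counter
Not all that is in view belongs to the job. Leave any green look-alike of the part that bears stopper_handle alone. Of the things that look like the part that bears tile_top, the larger one is meant.

How it is judged:
By the outcome, as a careful person would: the job done as asked, in the order asked, and still so for the second after the job is handed in, with the robot touching nothing.
It also fails if it takes over 54 s, if anything falls off the work surface, if the arm or the gripper's body presses on something with over 40 N, if the wrist force passes 120 N, or if a joint passes its speed limit or range.

### The arm

A 6-joint arm with a two-finger parallel gripper is mounted at the origin on the work surface. World frame = base frame: x ahead of the robot, y to its left, z up, the work surface at z = 0. Lengths are in mm, angles in rad, forces in N, time in s.
With the tool pointing down it reaches from about 300 to 775 mm from the base axis. Payload 14.6 kg.
Tool frame: the origin (TCP) lies between the finger pads; the fingertips stand 19 mm ahead of it and the grasp point (between the pads) is the TCP; z points along the fingers, y is the line along which they close (so a half turn about z gives the same grasp; the last joint's range is limited). The gripper opens to 94 mm and grips with 3 to 60 N. Pads are 16 mm wide; open, the fingers measure 119 mm over their backs; the gripper's body (75 mm by 177 mm) begins 78 mm behind the grasp point.
Start: joints at [1.281, 0.3, 1.521, -0, 1.321, -0.067], TCP at [121.527, 536.396, 202.546] pointing down, gripper open.
Joint ranges: [-3.03, 3.03], [-0.79, 2.21], [0.23, 2.52], [-1.04, 4.18], [0, 3.07], [-2.55, 2.55]. Speed limits (rad/s): [2.22, 2.22, 2.57, 3.14, 3.14, 3.14].

### API

Orientations are given as [roll, pitch, yaw] about the fixed x, y, z axes, in that order (R = Rz(yaw) Ry(pitch) Rx(roll)).
In Python, from cell import monitor, imaging, job, find_in, trace gives the robot as it stands. The module is installed in compiled form; this text tells all that it offers.
- The arm moves only by the tool arm_command, never from a script. Its argument "steps" is a list of rows, each a list of 5 numbers: the opening, from 0 (shut) to 1 (fully open), then the shift along the tool's x, y, z in mm, then the turn about the tool's z in degrees. In form: [[gripper, dx, dy, dz, turn], ...]. A call has 1 to 20 rows; each row is the pose to reach, as a shift and turn from the pose commanded when the call began, along the tool's axes at that moment; what a row does not reach only later rows make up. A row lasts 1/8 s, in which the tool goes at most 62.5 mm and 10.7 degrees, less where a joint would pass 70% of its speed; a pose out of reach is approached as far as the arm can. A call with a gripper value outside its range is refused whole. The fingers move at their own pace and stop on an object; "force" is the grip in N (left out, the last holds). Time passes only in rows, so rows that repeat a pose let the fingers close. It gives the time, the measured TCP pose, the force, the opening and the grip force at its end, in the units of the state.
- monitor.read_state(): the state, without advancing time (a new reading comes with each control period).
- imaging.camera(name): name is "scene" or "top"; returns a dict with "img" (480x640x3 uint8, red, green, blue), "mtx" (3x3 intrinsics, pixels), "view" (4x4, takes a point from world to camera coordinates). Camera axes: x right, y down, z forward; pixel columns grow to the right and rows downward; lengths in mm; the calibration is good to about 2 mm. A picture is of the moment at which its call begins. There is no depth.
- job.sign_off(): hands the job in; it is judged then, once.
Trained networks look in a picture, given as the dict that the camera call returned (one of the last four; its "shot" number tells which), for a name from the list of things; names that differ only in an ending like _2 or _b are one class to them, and where a whole thing is asked for, a point or a joint stands for the part that bears it (a point fixed in the world has none). Each returns a list of dicts, best first, with "p" (0 to 1); they miss things now and then, are a little off and sometimes report something else, mostly with a low value. They report only what shows in the picture. A call takes as long as a camera call. They do not tell look-alikes from the thing itself.
- find_in(picture, target): "rect" ([centre column, centre row, width, height] in pixels, round what is visible of it).
- trace(picture, target): "region" (480x640 bool, what is visible of it) and "rect" ([centre column, centre row, width, height] in pixels, round what is visible of it).
The state is a dict: "clock": time; "joints": joint angles; "qd": joint speeds; "effort": joint torques, N m; "eef_pos": TCP position; "eef_rot": TCP orientation; "wrist_force": force on the tool from outside, world axes, zero at the start; "moment": the same for the moment, N m; "finger_gap": finger opening in mm; "finger_force": force on a finger pad.
Only numpy, scipy, OpenCV 4.12 (cv2) and the standard library are available. Lean on these libraries where they do the work, as an engineer would, in place of code of your own. Each camera call takes 0.05 s, during which the arm holds its last target. There are 200 camera calls.

## Working session

There is one attempt and no reset: what is moved stays moved. The work goes in short steps, Python scripts to look and compute and a tool call to move; the robot and the scene stay as the last step left them, time stands still between calls to the robot, and variables do not carry over. Pictures are saved under pics/ and viewed, at most 13 in all, crops included, and the job is handed in when it is done.

Besides the shell and the picture viewer there is one more tool, called by a JSON object that holds its "op" and its "data". arm_command: Moves the arm, as the interface text tells. Its arguments: {"type":"object","properties":{"steps":{"type":"array","items":{"type":"array","items":{"type":"number"}}},"force":{"type":"number"}},"required":["steps"]}

```bash
mkdir -p pics
cat > h.py <<'E'
import numpy as np, cv2
from cell import monitor, imaging, job, find_in, trace
def ray(c,u,v):
    V=np.array(c["view"]);R=V[:3,:3];o=-R.T@V[:3,3]
    return o,R.T@np.linalg.inv(c["mtx"])@[u,v,1.]
def atz(c,u,v,z):
    o,d=ray(c,u,v);return o+d*(z-o[2])/d[2]
def proj(c,p):
    q=np.array(c["view"])[:3]@np.append(p,1);q=np.array(c["mtx"])@q;return q[:2]/q[2]
E
python3 - <<'E'
from h import *
np.set_printoptions(precision=1,suppress=True)
for n in("top","scene"):
    c=imaging.camera(n);cv2.imwrite(f"pics/{n}0.png",c["img"][:,:,::-1])
    print(n,ray(c,320,240))
    for t in("jar","stopper_handle","pump","tile_top","dish_mid","pestle_mid","vent_mouth"):
        try:
            for r in trace(c,t)[:3]: print(t,round(r["p"],2),np.round(r["rect"],1))
        except Exception as e: print(t,e)
print(monitor.read_state())
E
```

```text
top (array([ 390.5,  -13.1, 1106. ]), array([ 0.1,  0. , -1. ]))
jar 0.78 [334.6 213.6  75.1 117.2]
stopper_handle 0.75 [350.3 239.4  36.   35.4]
stopper_handle 0.67 [254.8 309.   34.3  33.3]
pump 0.96 [317.5 176.2  30.3  42.9]
tile_top 0.89 [200.9 247.8  70.   65.1]
tile_top 0.68 [191.  330.4  48.4  49.1]
dish_mid 0.98 [444.1 257.9  52.5  54.3]
pestle_mid 0.93 [217.7 168.   28.   31.6]
vent_mouth 0.88 [335.4 209.4  77.9 118.9]
scene (array([1240.2,  471.5,  780.7]), array([-0.7, -0.4, -0.6]))
jar 0.92 [289.  280.1  61.3 102.1]
stopper_handle 0.68 [291.8 214.6  35.1  43.7]
stopper_handle 0.65 [414.1 256.1  35.3  49.5]
pump 0.69 [286.7 253.2  31.6  42.5]
tile_top 0.76 [448.1 334.2  74.   62. ]
dish_mid 0.92 [223.3 236.8  58.8  31.7]
pestle_mid 0.71 [386.6 365.4  31.5  73. ]
pestle_mid 0.45 [292.9 280.4  58.1 100.7]
vent_mouth 0.6 [295.1 279.9  56.4 105.2]
{'clock': 0.8, 'joints': array([ 1.3,  0.3,  1.5,  0. ,  1.3, -0.1]), 'qd': array([ 0.,  0., -0.,  0., -0., -0.]), 'effort': array([ -0. , -53.2, -35.3,   0.1,   0. ,  -0. ]), 'eef_pos': array([121.5, 536.4, 202.5]), 'eef_rot': array([-3.1, -0. ,  2.9]), 'wrist_force': array([-0.3,  0.9,  0.5]), 'moment': array([ 0. , -0. , -0.1]), 'finger_force': 0.0, 'finger_gap': 93.80277916505283}
```

View pics/top0.png

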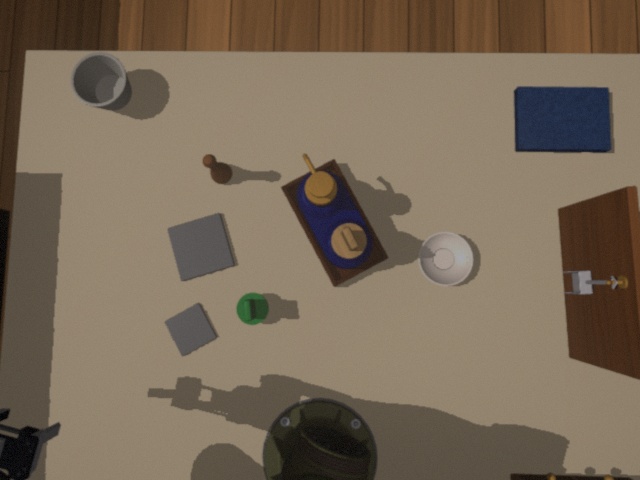

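View pics/scene0.png

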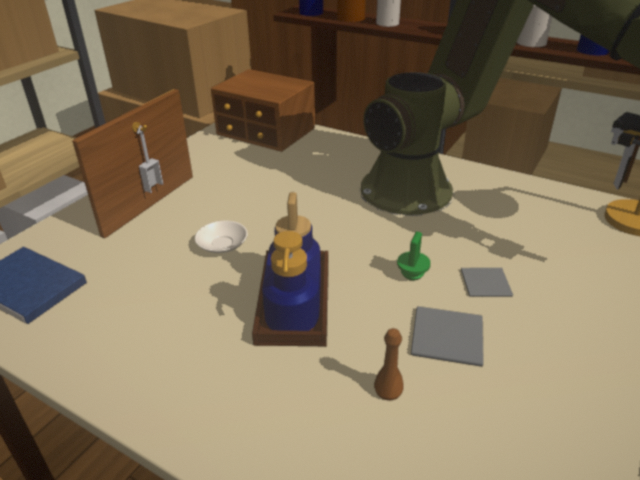

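The top view shows the jar in its cradle, with the stopper at (350,240) and the pump at (320,187). The large tile is at (201,247), the dish at (445,259) and the pestle at (218,168). The green decoy is at (253,308). Next I'll measure more closely.

Run:
```python
from h import *
np.set_printoptions(precision=1,suppress=True)
c=imaging.camera("top");s=imaging.camera("scene")
def m(c,t,k):
    L=trace(c,t);L=[r for r in L if abs(r["rect"][0]-k)<25];return L[0]["region"] if L else None
st=m(c,"stopper_handle",350);ss=m(s,"stopper_handle",292)
pu=m(c,"pump",318);ti=m(c,"tile_top",201)
def cen(M): y,x=np.nonzero(M);return x.mean(),y.mean()
print("stopper flange z150 guess",atz(c,*cen(st),160), cen(st))
# tile
p=np.argwhere(ti)[:,::-1].astype(np.float32);r=cv2.minAreaRect(p);b=cv2.boxPoints(r);print("tile px",r)
w=np.array([atz(c,*q,10) for q in b]);print("tile",w,w.mean(0),[np.linalg.norm(w[i]-w[i-1]) for i in range(4)],atz(c,*cen(ti),10))
# pump disc: opened mask removes spout
o=cv2.morphologyEx(pu.astype(np.uint8),cv2.MORPH_OPEN,cv2.getStructuringElement(2,(17,17)))
print("pump",atz(c,*cen(o),200),o.sum(), cv2.minAreaRect(np.argwhere(o)[:,::-1].astype(np.float32)))
for t,k,z in(("dish_mid",444,25),("pestle_mid",218,70)): print(t,atz(c,*cen(m(c,t,k)),z))
im=c["img"][145:295,275:395,::-1]
cv2.imwrite("pics/crop1.png",cv2.resize(im,None,fx=4,fy=4,interpolation=cv2.INTER_CUBIC)[:600])
```

```text
stopper flange z150 guess [475.2 -52.8 160. ] (np.float64(348.8877855014896), np.float64(240.15292949354517))
tile px ((190.62901306152344, 328.8371887207031), (40.19987869262695, 40.410789489746094), 62.35402297973633)
tile [[294.9 364.6  10. ]
 [339.6 283.5  10. ]
 [259.9 236.8  10. ]
 [215.7 317.4  10. ]] [277.5 300.6  10. ] [np.float64(92.24717754206307), np.float64(92.61331419198353), np.float64(92.3715673068172), np.float64(91.84001784767153)] [277.2 300.8  10. ]
pump [581.3   5.2 200. ] 578 ((320.7000427246094, 183.60000610351562), (25.938386917114258, 26.385601043701172), 26.56505012512207)
dish_mid [ 450.8 -277.4   25. ]
pestle_mid [637.7 238.2  70. ]
```

View pics/crop1.png

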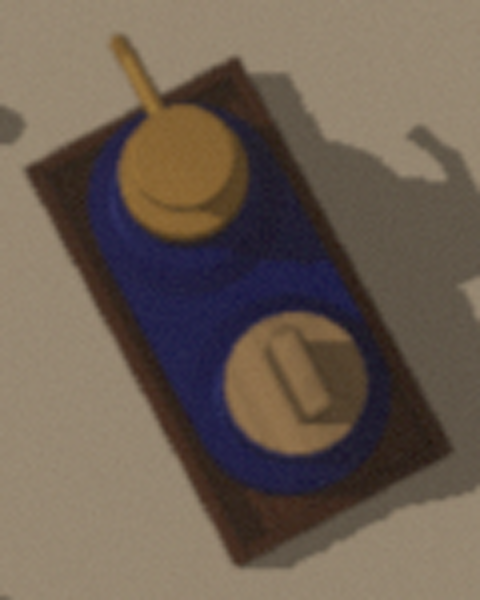

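The crop shows the flange centre near (349,240.5) and the handle running from about (344,227) to (353,248). The pump top is at (320,184). The tile that was picked was the small one, so I'll redo that.

Run:
```python
from h import *
np.set_printoptions(precision=2,suppress=True)
c=imaging.camera("top")
f=lambda x,y,z:atz(c,275+x/4,145+y/4,z)
for r in trace(c,"tile_top"):
    b=cv2.boxPoints(cv2.minAreaRect(np.argwhere(r["region"])[:,::-1].astype(np.float32)))
    w=np.array([atz(c,*q,10) for q in b]);print("tile",w[:,:2].tolist(),w.mean(0),[round(np.linalg.norm(w[i]-w[i-1])) for i in range(4)])
fl=f(295,382,150);pt=f(181,155,202);print("flange",fl,"pump",pt,"dist",np.linalg.norm((pt-fl)[:2]))
an=lambda a,b:np.degrees(np.arctan2(*(b-a)[[1,0]]))
print("jar ang",an(fl,pt),"cradle",an(f(240,565,25),f(27,170,25)),an(f(452,450,25),f(237,58,25)))
print("handle ang",an(f(303,415,215),f(270,345,215)), "top mid",f(299,370,215))
g=c["img"][222:258,335:370].astype(float)
st=monitor.read_state();from scipy.spatial.transform import Rotation as Ro
print(Ro.from_euler("xyz",st["eef_rot"]).as_matrix())
# edge orientation of handle by gradient: line detector on upscaled crop
G=cv2.cvtColor(cv2.resize(c["img"][222:254,338:366],None,fx=8,fy=8,interpolation=cv2.INTER_CUBIC),cv2.COLOR_RGB2GRAY)
for l in cv2.createLineSegmentDetector().detect(cv2.GaussianBlur(G,(0,0),2))[0][:,0]:
    L=np.hypot(l[2]-l[0],l[3]-l[1])
    if L>70: q=l/8; print("seg",L/8,q+[338,222,338,222],an(atz(c,q[0]+338,q[1]+222,215),atz(c,q[2]+338,q[3]+222,215)))
```

```text
tile [[512.158041882961, 371.4338992990879], [552.1723199141093, 243.27893387427727], [424.5901330505239, 200.89102287914355], [385.048726702351, 327.46249435420503]] [468.49 285.77  10.  ] [135, 134, 134, 133]
tile [[294.4279288329113, 363.09782328267755], [338.3190329632085, 283.4268124545635], [260.36525778397197, 237.78445895363475], [216.95707378161316, 316.8732933557187]] [277.52 300.3   10.  ] [90, 91, 90, 90]
flange [475.39 -52.98 150.  ] pump [579.96   5.85 202.  ] dist 119.98048377091246
jar ang 29.362851459273756 cradle 29.50657470899654 29.18884585560499
handle ang 26.023008829264842 top mid [475.32 -52.07 215.  ]
[[-0.98  0.22 -0.  ]
 [ 0.22  0.98 -0.  ]
 [ 0.   -0.   -1.  ]]
seg 8.754136 [352.77 223.03 344.01 223.12] 91.59385474169055
```

{"op": "arm_command", "data": {"steps": [[1,0,0,-50,0],[1,-60,-63,-72,10],[1,-100,-105,-72,20],[1,-140,-147,-72,30],[1,-180,-189,-72,40],[1,-220,-231,-72,51],[1,-260,-273,-72,51],[1,-300,-315,-72,51],[1,-340,-357,-72,51],[1,-380,-399,-72,51],[1,-420,-441,-72,51],[1,-450,-470,-72,51],[1,-475,-496,-72,51],[1,-475,-496,-72,51],[1,-475,-496,-72,51],[1,-475,-496,-72,51]], "force": 20}}

```text
clock: 3.3
eef_pos: [474.9, -51.6, 274.8]
eef_rot: [3.141, 0.0, 2.03]
wrist_force: [-0.4, 1.6, 0.1]
finger_gap: 93.8
finger_force: 0.0
```

```bash
cat > st.py <<'E'
from h import *
from scipy.spatial.transform import Rotation as Ro
np.set_printoptions(precision=1,suppress=True)
def show():
    s=monitor.read_state();R=Ro.from_euler("xyz",s["eef_rot"]).as_matrix()
    print("t",round(s["clock"],2),"pos",s["eef_pos"],"F",s["wrist_force"],"M",s["moment"],"gap",round(s["finger_gap"],1),"ff",round(s["finger_force"],1),"yang",round(np.degrees(np.arctan2(R[1,1],R[0,1])),2))
    return s,R
def goal(p,yang):
    s,R=show();d=R.T@(np.array(p)-s["eef_pos"]);a=np.degrees(np.arctan2(R[1,1],R[0,1]))
    print("shift",d,"turn",round((a-yang+90)%180-90,1))
E
python3 -c "
from st import *
goal([475.3,-52.5,186],26.5)
s=imaging.camera('scene');cv2.imwrite('pics/s1.png',cv2.resize(s['img'][130:330,180:400,::-1],None,fx=3,fy=3))"
```

```text
t 3.3 pos [474.9 -51.6 274.8] F [-0.4  1.6  0.1] M [-0.1  0.1 -0. ] gap 93.8 ff 0.0 yang 26.29
shift [-1.  -0.1 88.8] turn -0.2
```

View pics/s1.png

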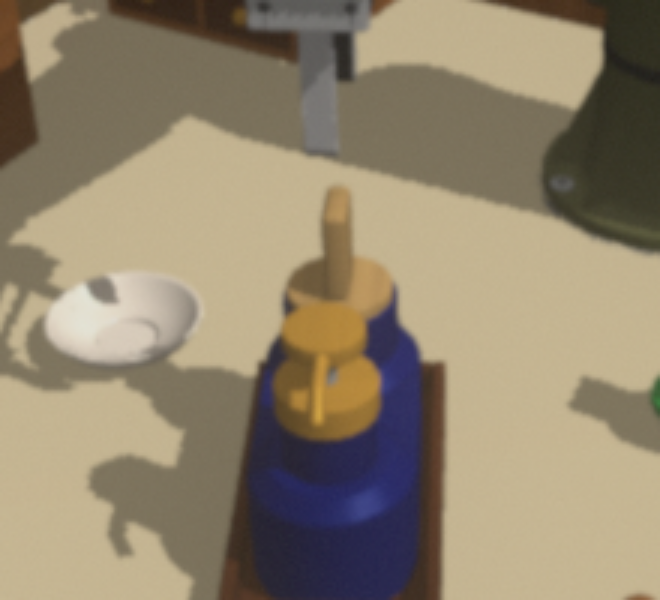

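The picture shows the fingers straddling above the handle in line with it, and the jar seated. I'll descend and close.

{"op": "arm_command", "data": {"steps": [[1,-1,0,40,0],[1,-1,0,70,0],[1,-1,0,88,0],[1,-1,0,88,0],[0.4,-1,0,88,0],[0.4,-1,0,88,0],[0.4,-1,0,88,0],[0.4,-1,0,88,0],[0.4,-1,0,88,0],[0.4,-1,0,88,0]], "force": 20}}

```text
clock: 4.6
eef_pos: [475.6, -53.2, 186.6]
eef_rot: [3.142, -0.0, 2.029]
wrist_force: [0.0, -0.1, 0.3]
finger_gap: 44.1
finger_force: 19.9
```

```bash
python3 -c "
from st import *
show()"
```

```text
t 4.6 pos [475.6 -53.2 186.6] F [ 0.  -0.1  0.3] M [-0.  0.  0.] gap 44.1 ff 19.9 yang 26.23
```

{"op": "arm_command", "data": {"steps": [[0.3,1.5,0,-1,0],[0.3,3,0,-2.2,0],[0.3,4.5,0,-3.5,0],[0.3,6,0,-4.7,0],[0.3,6,0,-4.7,0]], "force": 25}}

```text
clock: 5.22
eef_pos: [472.5, -47.7, 190.8]
eef_rot: [-3.14, -0.001, 2.029]
wrist_force: [-0.3, -1.3, -13.9]
finger_gap: 43.8
finger_force: 25.0
```

```bash
python3 -c "
from st import *
show()
s=imaging.camera('scene');print([ (round(r['p'],2),r['rect']) for r in find_in(s,'jar')])
cv2.imwrite('pics/s2.png',cv2.resize(s['img'][160:310,210:360,::-1],None,fx=4,fy=4))"
```

```text
t 5.22 pos [472.5 -47.7 190.8] F [ -0.3  -1.3 -13.9] M [-0.6  0.1  0. ] gap 43.8 ff 25.0 yang 26.24
[(0.7, [291.1, 281.9, 58.9, 100.7])]
```

View pics/s2.png

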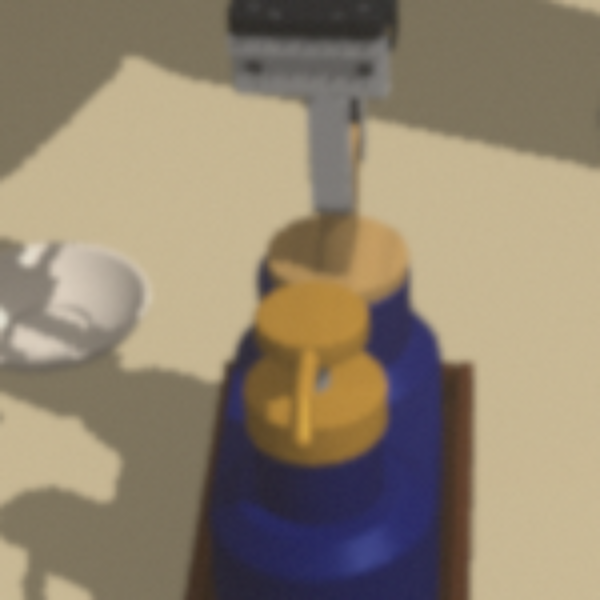

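The picture shows the flange tilted slightly, right edge low. A pull of 14 N is about the jar's weight, so the jar is nearly lifting. I'll ease down and use more sideways motion.

{"op": "arm_command", "data": {"steps": [[0.3,0,0,1.5,0],[0.3,0.7,0,1.5,0],[0.3,0.7,0,1.5,0]]}}

```text
clock: 5.7
eef_pos: [473.0, -47.1, 189.9]
eef_rot: [3.141, 0.0, 2.029]
wrist_force: [2.9, 0.6, -14.2]
finger_gap: 43.8
finger_force: 25.0
```

```bash
python3 -c "
from st import *
show()"
```

```text
t 5.7 pos [473.  -47.1 189.9] F [  2.9   0.6 -14.2] M [-0.4 -0.6  0. ] gap 43.8 ff 25.0 yang 26.24
```

```bash
cat >> st.py <<'E'
def lift(s):
    """jar rise by ECC shift of the pump/jar patch against the first scene picture"""
    a=cv2.imread("pics/scene0.png",0).astype(np.float32);b=cv2.cvtColor(s["img"],cv2.COLOR_RGB2GRAY).astype(np.float32)
    x0,x1,y0,y1=264,318,232,300
    W=np.eye(2,3,dtype=np.float32)
    cc,W=cv2.findTransformECC(a[y0:y1,x0:x1],b,np.array([[1,0,x0],[0,1,y0]],np.float32),cv2.MOTION_TRANSLATION,(3,200,1e-5))
    k=proj(s,[580,6,172])-proj(s,[580,6,162])
    d=W[:,2]-[x0,y0];print("jar px shift",d,"rise mm",round(float(d[1]/k[1]*10),2),"cc",round(cc,3))
E
python3 -c "
from st import *
show()
s=imaging.camera('scene');lift(s)
cv2.imwrite('pics/s3.png',cv2.resize(s['img'][160:310,210:360,::-1],None,fx=4,fy=4))"
```

```text
t 5.7 pos [473.  -47.1 189.9] F [  2.9   0.6 -14.2] M [-0.4 -0.6  0. ] gap 43.8 ff 25.0 yang 26.24
jar px shift [ 0. -0.] rise mm 0.11 cc 0.999
```

View pics/s3.png

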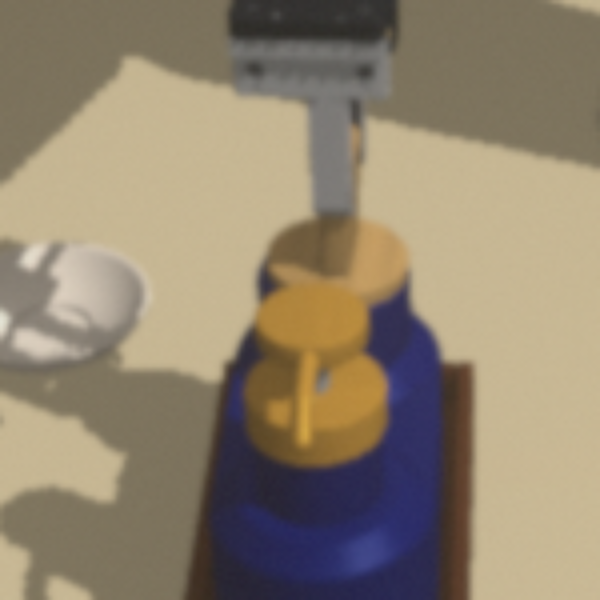

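The jar is seated (0.1 mm) with the flange tilted. I'll push further sideways.

{"op": "arm_command", "data": {"steps": [[0.3,1,0,0.3,0],[0.3,2,0,0.3,0],[0.3,2,0,0.3,0]], "force": 25}}

```text
clock: 6.12
eef_pos: [472.0, -45.4, 189.8]
eef_rot: [3.141, 0.001, 2.029]
wrist_force: [2.8, -2.0, -9.4]
finger_gap: 44.0
finger_force: 25.0
```

```bash
python3 -c "
from st import *
show()
s=imaging.camera('scene');lift(s)"
```

```text
t 6.12 pos [472.  -45.4 189.8] F [ 2.8 -2.  -9.4] M [-0.5 -0.7  0. ] gap 44.0 ff 25.0 yang 26.24
jar px shift [0.  0.1] rise mm -0.33 cc 0.999
```

{"op": "arm_command", "data": {"steps": [[0.3,1,0,-0.2,0],[0.3,2,0,-0.4,0],[0.3,2,0,-0.4,0]]}}

```text
clock: 6.55
eef_pos: [471.1, -43.6, 190.2]
eef_rot: [3.141, 0.0, 2.029]
wrist_force: [3.1, -2.8, -5.3]
finger_gap: 44.0
finger_force: 25.0
```

```bash
python3 -c "
from st import *
show()
s=imaging.camera('scene');lift(s)"
```

```text
t 6.55 pos [471.1 -43.6 190.2] F [ 3.1 -2.8 -5.3] M [-0.6 -0.8  0. ] gap 44.0 ff 25.0 yang 26.24
jar px shift [0.  0.2] rise mm -0.38 cc 0.998
```

{"op": "arm_command", "data": {"steps": [[0.3,1,0,-0.8,0],[0.3,2,0,-1.6,0],[0.3,2,0,-1.6,0]]}}

```text
clock: 6.98
eef_pos: [469.8, -41.4, 191.4]
eef_rot: [-3.141, -0.001, 2.029]
wrist_force: [1.9, 2.4, -7.3]
finger_gap: 43.9
finger_force: 25.0
```

```bash
python3 -c "
from st import *
show()
s=imaging.camera('scene');lift(s)
cv2.imwrite('pics/s4.png',cv2.resize(s['img'][180:270,240:330,::-1],None,fx=6,fy=6,interpolation=cv2.INTER_CUBIC))"
```

```text
t 6.97 pos [469.8 -41.4 191.4] F [ 1.9  2.4 -7.3] M [ 0.1 -0.6  0. ] gap 43.9 ff 25.0 yang 26.25
jar px shift [0.  0.2] rise mm -0.36 cc 0.999
```

View pics/s4.png

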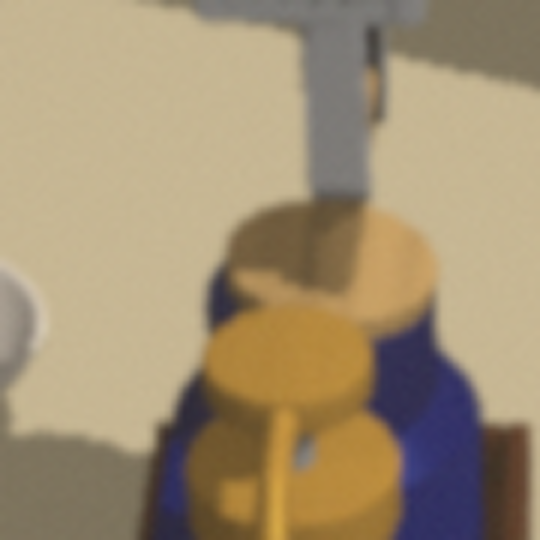

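The flange's left (-y) side is now clearly raised, the moment has dropped and the jar is seated, so that side has let go. Now I'll rock back while lifting.

{"op": "arm_command", "data": {"steps": [[0.3,-1.5,0,-0.6,0],[0.3,-3,0,-1.2,0],[0.3,-4,0,-1.7,0],[0.3,-4,0,-1.7,0]]}}

```text
clock: 7.52
eef_pos: [471.6, -45.5, 193.3]
eef_rot: [-3.141, -0.0, 2.029]
wrist_force: [-2.5, 2.7, -3.6]
finger_gap: 43.8
finger_force: 25.0
```

```bash
python3 -c "
from st import *
show()
s=imaging.camera('scene');lift(s)"
```

```text
t 7.53 pos [471.6 -45.5 193.3] F [-2.5  2.7 -3.6] M [0.6 0.8 0. ] gap 43.8 ff 25.0 yang 26.23
jar px shift [-0.  0.] rise mm -0.06 cc 0.998
```

{"op": "arm_command", "data": {"steps": [[0.3,-1.5,0,-0.8,0],[0.3,-3,0,-1.5,0],[0.3,-4,0,-2,0],[0.3,-4,0,-2,0]]}}

```text
clock: 8.07
eef_pos: [473.9, -49.1, 195.7]
eef_rot: [3.141, 0.001, 2.029]
wrist_force: [-3.1, 2.2, 2.3]
finger_gap: 43.8
finger_force: 25.0
```

```bash
python3 -c "
from st import *
show()
s=imaging.camera('scene');lift(s)"
```

```text
t 8.07 pos [473.9 -49.1 195.7] F [-3.1  2.2  2.3] M [ 0.9  0.7 -0.1] gap 43.8 ff 25.0 yang 26.23
jar px shift [-0. -0.] rise mm 0.06 cc 0.997
```

{"op": "arm_command", "data": {"steps": [[0.3,-1.5,0,-0.8,0],[0.3,-3,0,-1.5,0],[0.3,-5,0,-2.5,0],[0.3,-5,0,-2.5,0]]}}

```text
clock: 8.62
eef_pos: [476.3, -53.9, 198.4]
eef_rot: [3.14, 0.002, 2.028]
wrist_force: [-0.8, 1.5, 8.3]
finger_gap: 44.0
finger_force: 25.0
```

```bash
python3 -c "
from st import *
show()
s=imaging.camera('scene');lift(s)
cv2.imwrite('pics/s5.png',cv2.resize(s['img'][170:270,240:340,::-1],None,fx=6,fy=6,interpolation=cv2.INTER_CUBIC))"
```

```text
t 8.62 pos [476.3 -53.9 198.4] F [-0.8  1.5  8.3] M [ 0.5  0.4 -0. ] gap 44.0 ff 25.0 yang 26.22
jar px shift [-0.  0.] rise mm -0.09 cc 0.997
```

View pics/s5.png

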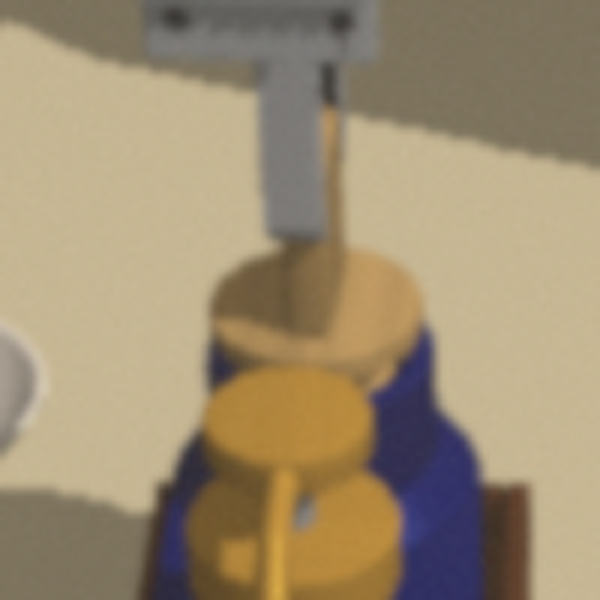

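The flange is now near upright and lifted clear of the rim, with an upward push, so the ridge is past the beads. I'll lift gently.

{"op": "arm_command", "data": {"steps": [[0.3,0.5,0,-1.5,0],[0.3,1,0,-3,0],[0.3,1,0,-4,0],[0.3,1,0,-4,0]]}}

```text
clock: 9.18
eef_pos: [475.2, -52.8, 201.5]
eef_rot: [-3.141, 0.0, 2.029]
wrist_force: [0.5, -0.4, -0.4]
finger_gap: 43.8
finger_force: 25.0
```

```bash
python3 -c "
from st import *
show()
s=imaging.camera('scene');lift(s)"
```

```text
t 9.18 pos [475.2 -52.8 201.5] F [ 0.5 -0.4 -0.4] M [-0.3 -0.   0. ] gap 43.8 ff 25.0 yang 26.23
jar px shift [-0.   0.1] rise mm -0.14 cc 0.997
```

{"op": "arm_command", "data": {"steps": [[0.3,0,0,-3,0],[0.3,0,0,-6,0],[0.3,0,0,-10,0],[0.3,0,0,-15,0],[0.3,0,0,-15,0]]}}

```text
clock: 9.85
eef_pos: [475.5, -52.6, 217.1]
eef_rot: [3.141, 0.0, 2.029]
wrist_force: [0.0, 0.1, -0.2]
finger_gap: 43.6
finger_force: 25.0
```

```bash
python3 -c "
from st import *
show()
s=imaging.camera('scene');lift(s)
goal([468.5,285.8,200],26.2)"
```

```text
t 9.85 pos [475.5 -52.6 217.1] F [ 0.   0.1 -0.2] M [-0.1  0.  -0. ] gap 43.6 ff 25.0 yang 26.23
jar px shift [-0.1  0.3] rise mm -0.68 cc 0.988
t 9.9 pos [475.4 -52.6 216.8] F [-0.4 -0.2 -1.1] M [-0.1  0.1  0. ] gap 43.7 ff 25.0 yang 26.23
shift [306.6 143.4  16.8] turn 0.0
```

{"op": "arm_command", "data": {"steps": [[0.3,0,0,-20,0],[0.3,0,0,-43,0],[0.3,20,9,-43,0],[0.3,55,26,-43,0],[0.3,100,47,-43,0],[0.3,145,68,-43,0],[0.3,190,89,-43,0],[0.3,235,110,-43,0],[0.3,270,126,-43,0],[0.3,295,138,-20,0],[0.3,307,143,10,0],[0.3,307,143,45,0],[0.3,307,143,80,0],[0.3,307,143,100,0],[0.3,307,143,100,0],[0.3,307,143,100,0]], "force": 25}}

```text
clock: 11.9
eef_pos: [468.3, 286.2, 117.6]
eef_rot: [3.14, -0.0, 2.029]
wrist_force: [0.4, 0.4, -0.6]
finger_gap: 43.4
finger_force: 25.0
```

```bash
python3 -c "
from st import *
show()
s=imaging.camera('scene');lift(s)
cv2.imwrite('pics/s6.png',cv2.resize(s['img'][210:390,270:530,::-1],None,fx=3,fy=3,interpolation=cv2.INTER_CUBIC))"
```

```text
t 11.9 pos [468.3 286.2 117.6] F [ 0.4  0.4 -0.6] M [-0.1  0.  -0. ] gap 43.4 ff 25.0 yang 26.23
jar px shift [-0.4  0.3] rise mm -0.77 cc 0.941
```

View pics/s6.png

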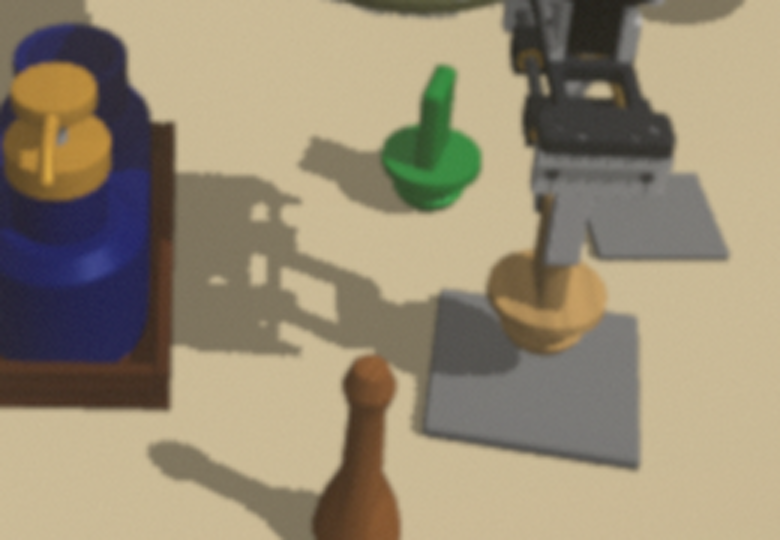

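The jar neck is open. The stopper hangs over the tile with a slight tilt. I'll soften the grip and lower it so that the foot squares itself.

{"op": "arm_command", "data": {"steps": [[0.3,0,0,10,0],[0.3,0,0,20,0],[0.3,0,0,26,0],[0.3,0,0,29,0],[0.3,0,0,31,0],[0.3,0,0,31,0]], "force": 9}}

```text
clock: 12.7
eef_pos: [468.0, 286.0, 85.8]
eef_rot: [3.141, -0.0, 2.029]
wrist_force: [0.9, -0.1, -1.7]
finger_gap: 43.7
finger_force: 9.0
```

```bash
python3 -c "
from st import *
show()"
```

```text
t 12.7 pos [468.  286.   85.8] F [ 0.9 -0.1 -1.7] M [-0.  0. -0.] gap 43.7 ff 9.0 yang 26.23
```

{"op": "arm_command", "data": {"steps": [[0.3,0,0,1,0],[0.3,0,0,2,0],[0.3,0,0,3,0],[0.3,0,0,3.5,0],[0.3,0,0,3.5,0]], "force": 6}}

```text
clock: 13.32
eef_pos: [468.1, 286.1, 83.1]
eef_rot: [3.141, 0.0, 2.029]
wrist_force: [-3.2, -1.3, 8.0]
finger_gap: 43.8
finger_force: 6.0
```

```bash
python3 -c "
from st import *
show()
s=imaging.camera('scene')
cv2.imwrite('pics/s7.png',cv2.resize(s['img'][260:370,390:510,::-1],None,fx=5,fy=5,interpolation=cv2.INTER_CUBIC))"
```

```text
t 13.32 pos [468.1 286.1  83.1] F [-3.2 -1.3  8. ] M [-0.4  0.6 -0. ] gap 43.8 ff 6.0 yang 26.24
```

View pics/s7.png

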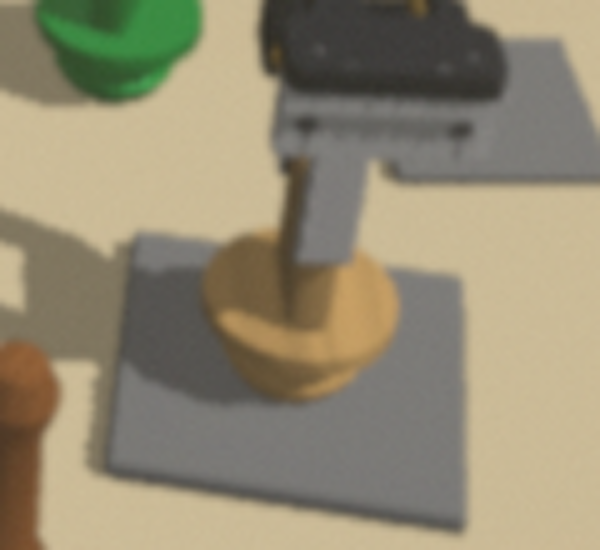

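The foot is on the tile at 8 N, nearly upright. I'll release slowly.

{"op": "arm_command", "data": {"steps": [[0.3,0,0,-0.8,0],[0.48,0,0,-0.8,0],[0.5,0,0,-0.8,0],[0.55,0,0,-0.8,0],[0.7,0,0,-0.8,0],[0.9,0,0,-0.8,0],[1,0,0,-0.8,0],[1,0,0,-0.8,0],[1,0,0,-30,0],[1,0,0,-70,0],[1,0,0,-120,0],[1,0,0,-170,0],[1,0,0,-190,0],[1,0,0,-190,0]], "force": 6}}

```text
clock: 15.12
eef_pos: [468.2, 286.2, 273.3]
eef_rot: [3.139, -0.0, 2.029]
wrist_force: [0.6, 0.0, -1.2]
finger_gap: 94.0
finger_force: 0.0
```

```bash
python3 -c "
from st import *
goal([580.3,6,260],26.2)
s=imaging.camera('scene');lift(s)
c=imaging.camera('top')
for r in find_in(c,'tile_top')[:2]+find_in(c,'stopper_handle')[:2]+find_in(c,'pestle_mid')[:1]+find_in(c,'dish_mid')[:1]:print(r)
a=cv2.resize(s['img'][240:380,380:520,::-1],(560,560),interpolation=cv2.INTER_CUBIC)
cv2.imwrite('pics/s8.png',a)"
```

```text
t 15.12 pos [468.2 286.2 273.3] F [ 0.6  0.  -1.2] M [-0.1  0.  -0. ] gap 94.0 ff 0.0 yang 26.24
shift [-300.9  -23.4   13.2] turn 0.0
jar px shift [-0.4  0.3] rise mm -0.72 cc 0.94
{'rect': [198.8, 325.1, 32.5, 42.6], 'p': 0.81}
{'rect': [201.2, 246.1, 69.3, 66.2], 'p': 0.71}
{'rect': [195.4, 243.2, 35.1, 36.9], 'p': 0.77}
{'rect': [252.8, 308.1, 35.0, 34.1], 'p': 0.68}
{'rect': [217.4, 166.5, 29.3, 31.0], 'p': 0.65}
{'rect': [445.2, 258.1, 51.7, 51.8], 'p': 0.74}
```

View pics/s8.png

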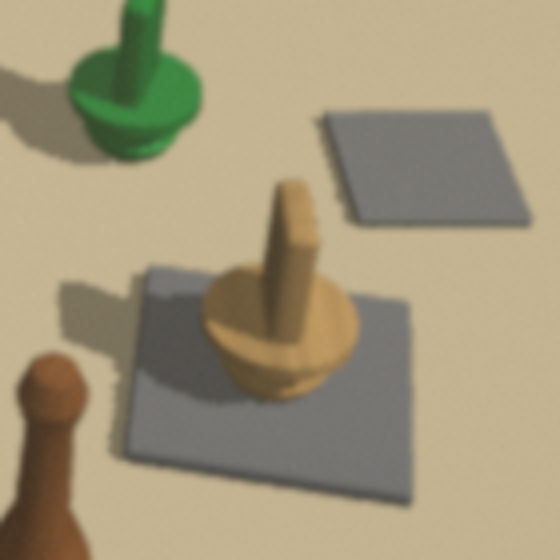

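The stopper stands upright on its foot, near the middle of the large tile. Next is the pump, with the fingers closed.

{"op": "arm_command", "data": {"steps": [[0,-30,-2,0,0],[0,-75,-6,0,0],[0,-120,-9,0,0],[0,-165,-13,0,0],[0,-210,-16,0,0],[0,-250,-19,0,0],[0,-280,-22,0,0],[0,-301,-23,0,0],[0,-301,-23,13,0],[0,-301,-23,30,0],[0,-301,-23,45,0],[0,-301,-23,45,0],[0,-301,-23,45,0]], "force": 10}}

```text
clock: 17.05
eef_pos: [580.4, 6.1, 227.6]
eef_rot: [3.141, 0.0, 2.029]
wrist_force: [0.0, -0.3, -0.2]
finger_gap: 0.5
finger_force: 0.0
```

```bash
python3 -c "
from st import *
goal([580.3,6,196],26.2)"
```

```text
t 17.05 pos [580.4   6.1 227.6] F [ 0.  -0.3 -0.2] M [ 0.   0.1 -0. ] gap 0.5 ff 0.0 yang 26.26
shift [-0.1 -0.2 31.6] turn 0.1
```

{"op": "arm_command", "data": {"steps": [[0,0,0,6,0],[0,0,0,11,0],[0,0,0,16,0],[0,0,0,21,0],[0,0,0,26,0],[0,0,0,29,0],[0,0,0,30,0],[0,0,0,30,0]]}}

```text
clock: 18.05
eef_pos: [580.3, 5.9, 197.4]
eef_rot: [3.142, 0.0, 2.029]
wrist_force: [-1.9, -0.4, 3.3]
finger_gap: 0.1
finger_force: 1.7
```

```bash
python3 -c "
from st import *
show()"
```

```text
t 18.05 pos [580.3   5.9 197.4] F [-1.9 -0.4  3.3] M [-0.   0.5  0. ] gap 0.1 ff 1.7 yang 26.24
```

{"op": "arm_command", "data": {"steps": [[0,0,0,1,0],[0,0,0,2,0],[0,0,0,2,0]]}}

```text
clock: 18.42
eef_pos: [580.3, 5.8, 195.1]
eef_rot: [-3.142, -0.0, 2.029]
wrist_force: [-2.5, 0.6, 4.1]
finger_gap: -0.1
finger_force: 1.9
```

```bash
python3 -c "
from st import *
show()
s=imaging.camera('scene')
cv2.imwrite('pics/s9.png',cv2.resize(s['img'][180:300,230:350,::-1],(600,600),interpolation=cv2.INTER_CUBIC))"
```

```text
t 18.43 pos [580.3   5.8 195.1] F [-2.5  0.6  4.1] M [-0.   0.5  0. ] gap -0.1 ff 1.9 yang 26.23
```

View pics/s9.png

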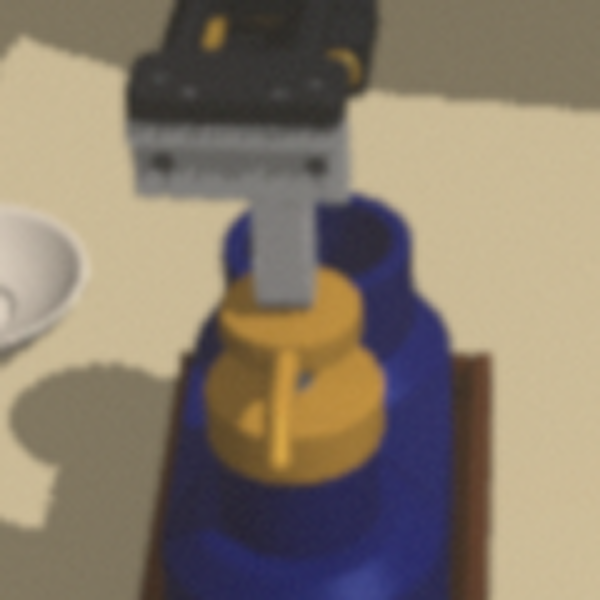

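The fingers are on the head, but it looks only partly down. I'll check that numerically.

```bash
python3 -c "
from st import *
show()
s=imaging.camera('scene');c=imaging.camera('top')
for z in (202,197,190,177): print(z,proj(s,[580.3,6,z]))
import cv2
a=cv2.imread('pics/scene0.png')
for n,im in(('0',a),('now',s['img'][:,:,::-1])):
    h=cv2.cvtColor(np.ascontiguousarray(im),cv2.COLOR_BGR2HSV)
    col=[tuple(im[y,287]) for y in range(228,280,2)]
    print(n,[int(v[2]) for v in col])
for r in trace(s,'pump')[:1]: print(r['rect'])
t=cv2.imread('pics/top0.png',0)[160:215,295:345]
print('top px pump init', proj(c,[580,6,202]),proj(c,[580,6,177]))
lift(s)
"
```

```text
t 18.48 pos [580.3   5.9 195.2] F [-2.2 -1.   3.4] M [-0.   0.5 -0. ] gap 0.3 ff 1.9 yang 26.23
202 [286.8 237.9]
197 [286.9 240.2]
190 [287.1 243.3]
177 [287.4 249.1]
0 [107, 143, 171, 171, 172, 172, 172, 172, 171, 169, 174, 188, 187, 183, 183, 183, 185, 183, 181, 181, 178, 163, 128, 122, 93, 40]
now [125, 126, 127, 126, 126, 127, 110, 125, 178, 181, 179, 182, 199, 199, 196, 196, 197, 197, 196, 194, 187, 186, 174, 135, 96, 46]
[287.6, 253.5, 30.2, 37.8]
top px pump init [320.2 183.7] [320.4 186.3]
jar px shift [-0.   1.1] rise mm -2.42 cc 0.967
```

The head is only down about 5 to 9 mm, judging by the force and pixels, so I'll keep pressing and watch the force.

{"op": "arm_command", "data": {"steps": [[0,0,0,3,0],[0,0,0,6,0],[0,0,0,8,0],[0,0,0,8,0]]}}

```text
clock: 19.12
eef_pos: [580.4, 5.8, 187.0]
eef_rot: [3.141, 0.0, 2.029]
wrist_force: [-2.6, 0.2, 5.7]
finger_gap: 0.2
finger_force: 2.7
```

```bash
python3 -c "
from st import *
show()
s=imaging.camera('scene');im=s['img']
print([int(im[y,287,0]) for y in range(228,280,2)])"
```

```text
t 19.12 pos [580.4   5.8 187. ] F [-2.6  0.2  5.7] M [-0.1  0.4 -0. ] gap 0.2 ff 2.7 yang 26.23
[126, 126, 127, 126, 127, 126, 126, 125, 105, 130, 178, 181, 176, 183, 199, 200, 199, 196, 195, 194, 197, 193, 194, 194, 167, 93]
```

{"op": "arm_command", "data": {"steps": [[0,0,0,3,0],[0,0,0,6,0],[0,0,0,9,0],[0,0,0,9,0]]}}

```text
clock: 19.68
eef_pos: [580.4, 5.9, 178.2]
eef_rot: [3.141, 0.0, 2.029]
wrist_force: [-1.9, -1.7, 6.7]
finger_gap: 0.5
finger_force: 3.6
```

```bash
python3 -c "
from st import *
show()
s=imaging.camera('scene');im=s['img']
print([int(im[y,287,0]) for y in range(228,280,2)])"
```

```text
t 19.68 pos [580.4   5.9 178.2] F [-1.9 -1.7  6.7] M [-0.1  0.6  0. ] gap 0.5 ff 3.6 yang 26.23
[126, 127, 125, 126, 125, 126, 126, 127, 126, 124, 106, 124, 176, 180, 175, 184, 194, 199, 200, 199, 194, 204, 208, 207, 202, 200]
```

{"op": "arm_command", "data": {"steps": [[0,0,0,2,0],[0,0,0,4,0],[0,0,0,5,0],[0,0,0,5,0]]}}

```text
clock: 20.23
eef_pos: [580.5, 5.8, 174.3]
eef_rot: [3.141, 0.001, 2.029]
wrist_force: [-6.0, -0.4, 13.7]
finger_gap: 0.4
finger_force: 7.4
```

```bash
python3 -c "
from st import *
show()
s=imaging.camera('scene');im=s['img']
print([int(im[y,287,0]) for y in range(228,280,2)])"
```

```text
t 20.23 pos [580.5   5.8 174.3] F [-6.  -0.4 13.7] M [-0.1  1.2  0. ] gap 0.4 ff 7.4 yang 26.24
[126, 126, 126, 127, 126, 128, 125, 125, 126, 126, 124, 107, 141, 179, 181, 172, 186, 193, 197, 200, 200, 203, 212, 213, 210, 204]
```

The force jumped to 14 N and motion lags, so it's at the stop. I'll press a touch more, then release.

{"op": "arm_command", "data": {"steps": [[0,0,0,1,0],[0,0,0,1,0]]}}

```text
clock: 20.52
eef_pos: [580.6, 5.8, 174.1]
eef_rot: [3.14, 0.001, 2.029]
wrist_force: [-9.9, 0.4, 21.8]
finger_gap: 0.3
finger_force: 11.0
```

```bash
python3 -c "
from st import *
show()"
```

```text
t 20.52 pos [580.6   5.8 174.1] F [-9.9  0.4 21.8] M [-0.   1.9  0.1] gap 0.3 ff 11.0 yang 26.24
```

{"op": "arm_command", "data": {"steps": [[0,0,0,-5,0],[0,0,0,-12,0],[0,0,0,-20,0],[0,0,0,-30,0],[0,0,0,-50,0],[0,0,0,-90,0],[0,0,0,-120,0],[0,0,0,-120,0],[0,0,0,-120,0]]}}

```text
clock: 21.65
eef_pos: [580.1, 5.9, 290.8]
eef_rot: [-3.14, -0.001, 2.029]
wrist_force: [-0.3, 0.5, -0.6]
finger_gap: 0.4
finger_force: 0.0
```

```bash
python3 -c "
from st import *
show()
s=imaging.camera('scene');lift(s);im=s['img']
c=imaging.camera('top')
for t in('pump','stopper_handle','pestle_mid','dish_mid'):print(t,[(round(r['p'],2),np.round(r['rect'],1)) for r in find_in(s,t)[:2]])
cv2.imwrite('pics/end.png',s['img'][:,:,::-1])
job.sign_off()"
```

```text
t 21.65 pos [580.1   5.9 290.8] F [-0.3  0.5 -0.6] M [-0.1  0.   0. ] gap 0.4 ff 0.0 yang 26.24
jar px shift [-0.1  0.4] rise mm -0.93 cc 0.987
pump [(0.91, array([288. , 249.2,  28.7,  44.6]))]
stopper_handle [(0.76, array([413.6, 257.2,  34.2,  46.9])), (0.64, array([449.6, 314.6,  38.4,  57.9]))]
pestle_mid [(0.91, array([386.9, 363.4,  29.8,  75.1])), (0.73, array([293. , 273.6,  57.7, 112.9]))]
dish_mid [(0.7, array([222.8, 235.2,  55.6,  34.5]))]
the job is handed in; nothing more can be done
```

The job is handed in: I rocked the stopper free with the jar seated (it probably rose about 1 mm for a moment on the first rock), stood it upright near the middle of the large tile, then pressed the pump to its stop and let it rise, leaving the dish and pestle in place.

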